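# Put the steriliser away behind the bifold door

## Task

Put the pacifier steriliser away in the little cupboard: pull the bifold door by its handle until both panels are folded fully open, push the steriliser along the dresser top, upright, until it stands completely inside behind the door line, then shut the door fully again. Leave everything else on the dresser where it is.

Things in the scene. Friction and masses are not known exactly. Their poses are not given: they have to be found in the camera images.
- cupboard: pale-wood cupboard fixed on the dresser top, 180 deep (x) x 300 wide (y) x 196 mm high; origin centre of its underside, front faces its own -x. Open back, slatted top (z 186 to 196, front edge at x = -90), no floor: the dresser top runs through. Inner faces of the side walls at y = -132 and +132; stop rail 30 high across the back, inner face at x = +78
- wall_hinge (a point): foot of the vertical hinge axis of the first door panel: cupboard x = -98, y = +132 mm, at dresser height. The two panels, each 132 mm wide, 12 thick, z 8 to 204, close in the plane cupboard x = -98. Opening, they sweep up to 140 mm ahead of the front at the +y half, less (under 70 mm) at the -y half
- free_edge (a point): foot of the second panel's free edge, which runs on the track along cupboard x = -98: at cupboard y = -132 mm shut, about +100 folded open. The panels are hinged together in the middle; that fold comes out to -x. Fully folded they stand out 132 mm ahead of the front and leave cupboard y = -132 to +75 free to pass
- door (a joint): angle of the +y panel about its wall hinge, rad: 0 shut, 1.45 folded fully open (stop). The other panel follows by the track at the same angle the other way. It stays where it is left; about 1 N at the handle plus a light damping moves it
- handle (a point): steel bar pull on the first (+y) panel near the fold: horizontal bar 10 mm thick, 80 long, a stand-off at each end. Point: bar's centre, 192 mm up, 85 mm from the wall hinge along the panel, 48 mm ahead of its middle plane (37 mm clear gap to the panel, open above; panel's top edge at 204 mm). Its y runs along the bar to the hinge, its x to the panel; turns with it
- sterilizer: white plastic steriliser box, hinged lid (stays shut), 100 deep (x) x 105 wide (y) x 100 mm high, 0.4 to 0.8 kg, slides on the dresser top; starts ahead of the opening, clear of the panels' sweep. Origin: centre of its underside; +x is the hinge side and points roughly to the cupboard
- tumbler: bystander: frosted glass tumbler, 72 mm across, 105 high; origin centre of the underside
- spoon_rest: bystander: steel spoon rest, dish 84 mm across with a 45 mm tail to its -x, 12 high; origin under the dish's centre
- tilt_bin: bystander: sage-green tilt-out bin with two pacifiers, about 130 x 150 mm, 125 high; origin centre of the underside
- lotion: bystander: bottle, 60 mm across, 160 high; origin centre of the underside
- wipes_box: bystander: white box 120 x 190 x 80 mm; origin centre of the underside
- bowl: bystander: white bowl 120 mm across, 50 high; origin centre of the underside
- hair_brush: bystander: brush 190 mm long lying on the dresser

How it is judged:
On the way, in this order (a step that is already met when the one before it is completed fails the run):
1. the door is drawn out by fingers bearing on its handle (past 0.35 rad, more than 0.3 N on the handle) (value of joint door above 0.35 rad and (contact force between the fingers and door_c1 above 0.3 N or contact force between the fingers and door_c2 above 0.3 N or contact force between the fingers and door_c3 above 0.3 N)), for 0.02 s.
2. both panels are folded fully open (door beyond 1.25 rad) (value of joint door above 1.25 rad), for 0.2 s.
3. the steriliser stands completely inside the cupboard, behind the door line (x of sterilizer in the frame of cupboard above -0.042 m and y of sterilizer in the frame of cupboard between -0.085 and 0.085 m), for 0.2 s.
At the end, for the whole second after the job is handed in: the door is shut to within 0.08 rad and still, and the steriliser stands upright (within 0.1 rad), at rest on the dresser top inside the cupboard: its centre between 42 mm ahead of and 40 mm behind the cupboard's centre, within 85 mm of it sideways (all of step 3 and value of joint door below 0.08 rad and velocity of joint door between -0.05 and 0.05 rad/s and x of sterilizer in the frame of cupboard below 0.04 m and angle between sterilizer's own z axis and vertical below 0.1 rad and height (world z) of sterilizer below 0.01 m and linear speed of sterilizer below 0.02 m/s); the robot touches nothing.
It fails at once if the steriliser is tipped (more than 0.35 rad) (angle between sterilizer's own z axis and vertical above 0.35 rad).
It fails at once if a bystander is shifted by more than 30 mm (distance of any of tumbler, spoon_rest, tilt_bin, lotion, wipes_box, bowl, hair_brush from where it was at the start of the episode above 0.03 m).
It fails at once if the tumbler or the bottle is knocked over (angle between any of tumbler, lotion's own z axis and vertical above 0.5 rad).
It also fails if it takes over 72 s, if anything falls off the work surface, if the arm or the gripper's body presses on something with over 40 N, if the wrist force passes 120 N, or if a joint passes its speed limit or range.

## Robot

A 7-joint arm with a two-finger parallel gripper is mounted at the origin on the work surface. World frame = base frame: x ahead of the robot, y to its left, z up, the work surface at z = 0. Lengths are in m, angles in rad, forces in N, time in s.
With the tool pointing down it reaches from about 0.425 to 0.875 m from the base axis. Payload 8.4 kg.
Tool frame: the origin (TCP) lies at the very end of the fingers, on their centre line; the grasp point (between the pads) lies 19 mm behind it; z points along the fingers, y is the direction in which the jaws open and shut (so a half turn about z gives the same grasp; the last joint's range is limited). The gripper opens to 85 mm and grips with 20 to 120 N. Pads are 22 mm wide; open, the fingers measure 114 mm over their backs; the gripper's body (76 mm by 85 mm) begins 54 mm behind the grasp point. The pads swing forward as they close: fully open they stand 13 mm farther back than shut.
Start: joints at [-1.264, 0.333, 0.04, 1.465, -0.013, 1.343, -0.059], TCP at [0.257, 0.597, 0.231] pointing down, gripper open.
Joint ranges: [-2.58, 2.58], [-0.38, 2.09], [-1.3, 1.39], [0.25, 2.4], [-1.5, 4.64], [0.08, 2.09], [-2.65, 2.65]. Speed limits (rad/s): [2.22, 2.22, 2.79, 2.79, 3.14, 3.14, 3.14].

## Interface

Orientations are given as a unit quaternion [x, y, z, w].
In Python, from rig import r, snapshot, calibration gives the robot as it stands.
- The arm moves only by the tool send_rows, never from a script. Its argument "plan" is a list of rows, each a list of 4 numbers: the shift along the tool's x, y, z in m, then the turn about the tool's z in degrees. In form: [[dx, dy, dz, twist], ...]. A call has 1 to 8 rows; each row is the pose to reach, as a shift and turn from the pose commanded when the call began, along the tool's axes at that moment; what a row does not reach only later rows make up. A row lasts 1/12 s, in which the tool goes at most 41.7 mm and 7.16 degrees, less where a joint would pass 70% of its speed; a pose out of reach is approached as far as the arm can. A call with a gripper value outside its range is refused whole. "claw" is the finger opening in m, from 0 to 0.0854, set as the call begins (left out, the last holds). The fingers move at their own pace and stop on an object; the grip force is fixed at half the most. Time passes only in rows, so rows that repeat a pose let the fingers close. It gives the time, the measured TCP pose, the force and the opening at its end, in the units of the state.
- r.state(): the state, without advancing time (a new reading comes with each control period).
- snapshot(name): name is "scene" or "top"; returns (picture, depth): 400x640x3 uint8, red, green, blue; 400x640 float32, m along the optical axis (not along the pixel's ray), 0 where there is no reading.
- calibration(name): a dict with "K" (3x3 intrinsics, pixels), "dist_coeffs" ([k1, k2, p1, p2, k3] as OpenCV has them; the pictures are not rectified), "pose" (4x4, takes a point from camera to world coordinates). Camera axes: x right, y up, looking along -z (the intrinsics and any distortion apply to the point x, -y, -z); pixel columns grow to the right and rows downward; lengths in m; the calibration is good to about 2 mm. A picture is of the moment at which its call begins. calibration takes no time and is no camera call.
- r.close_job(): hands the job in, once; it reports no verdict.
The state is a dict: "clock": time; "joint_pos": joint angles; "dq": joint speeds; "joint_efforts": joint torques, N m; "tool_pos": TCP position; "tool_rot": TCP orientation; "ft_force": force on the tool from outside, world axes, zero at the start; "moment": the same for the moment, N m; "finger_gap": finger opening in m.
Only numpy, scipy, OpenCV 4.12 (cv2) and the standard library are available. Lean on these libraries where they do the work, as an engineer would, in place of code of your own. Each camera call takes 0.05 s, during which the arm holds its last target. There are 200 camera calls.

## Working session

There is one attempt and no reset: what is moved stays moved. The work goes in short steps, Python scripts to look and compute and a tool call to move; the robot and the scene stay as the last step left them, time stands still between calls to the robot, and variables do not carry over. Pictures are saved under pics/ and viewed, about 8 in all and at most 12, crops included, and the job is handed in when it is done.

Besides the shell and the picture viewer there is one more tool, called after "Call:" as name(argument=value, ...), one argument or row to a line, values as JSON. send_rows: Moves the arm, as the interface text tells. Its arguments: {"type":"object","properties":{"plan":{"type":"array"},"claw":{"type":"number"}},"required":["plan"]}

```bash
ls; mkdir -p pics; cat > h.py <<'E'
import numpy as np, cv2
from rig import r, snapshot, calibration
def save(n,im): cv2.imwrite('pics/'+n+'.png', im[:,:,::-1])
def w(cal,d,u,v):
    K=np.array(cal['K']);x=cv2.undistortPoints(np.array([[[u,v]]],float),K,np.array(cal['dist_coeffs']))[0,0]
    return (np.array(cal['pose'])@np.array([x[0]*d,-x[1]*d,-d,1]))[:3]
def cloud(n):
    im,d=snapshot(n);c=calibration(n);K=np.array(c['K'])
    v,u=np.mgrid[:400,:640];x=cv2.undistortPoints(np.stack([u.ravel(),v.ravel()],1)[:,None].astype(float),K,np.array(c['dist_coeffs']))[:,0]
    D=d.ravel();P=np.stack([x[:,0]*D,-x[:,1]*D,-D,np.ones_like(D)],1)@np.array(c['pose']).T
    P=P[:,:3];P[D==0]=np.nan
    return im,P.reshape(400,640,3)
E
python3 - <<'E'
from h import *
for n in('scene','top'):
    im,P=cloud(n);save(n+'0',im);np.save(n+'0.npy',P);print(n,np.array(calibration(n)['pose']).round(3).tolist())
print(r.state())
E
```

```text
pics
scene [[-0.854, -0.401, 0.332, 0.95], [0.52, -0.635, 0.571, 0.704], [-0.018, 0.66, 0.751, 1.067], [0.0, 0.0, 0.0, 1.0]]
top [[0.027, 0.998, -0.05, 0.442], [-1.0, 0.027, -0.001, 0.02], [0.0, 0.05, 0.999, 1.685], [0.0, 0.0, 0.0, 1.0]]
{'clock': 0.1, 'joint_pos': array([-1.26421495,  0.33380476,  0.03983594,  1.46621423, -0.01341902,
        1.34327637, -0.05851396]), 'dq': array([ 0.00057136, -0.00041453,  0.00045705, -0.00271246, -0.00082004,
       -0.0019036 , -0.00062839]), 'joint_efforts': array([ 4.88604535e-03, -6.60016108e+01,  1.37091659e+00, -4.06466639e+01,
        1.70638418e-02,  8.94775672e-03, -7.48135761e-06]), 'tool_pos': array([0.25640942, 0.59683214, 0.23051724]), 'tool_rot': array([ 2.01501003e-01,  9.79488045e-01, -7.09712463e-04, -1.13306666e-04]), 'ft_force': array([ 0.22584519, -0.55497589,  0.06054663]), 'moment': array([-0.03731406,  0.00500483,  0.00979755]), 'finger_gap': 0.08546164950304776}
```

View pics/scene0.png

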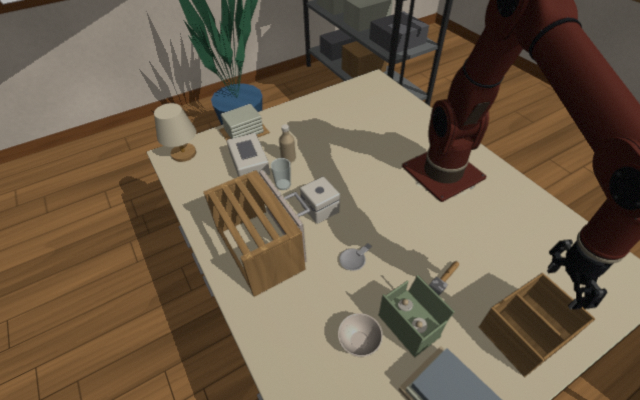

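View pics/top0.png

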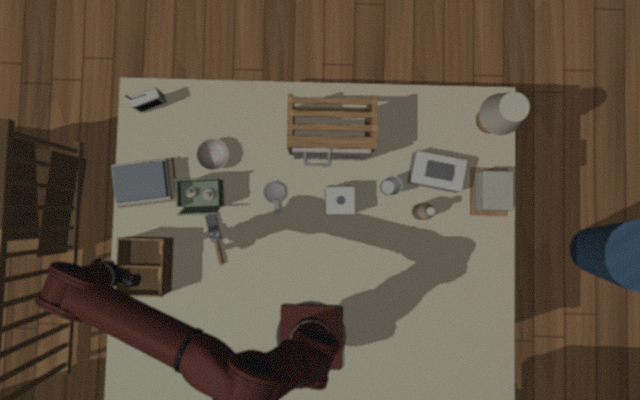

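The scene view shows the cupboard (≈255,230), the steriliser (320,198), the tumbler (282,172) and the handle near (298,203). In the top view the cupboard is at (333,124), the handle at (318,156), the steriliser at (341,200), the tumbler at (391,184) and the spoon rest at (276,192). I'll measure next, using the clouds.

```bash
python3 - <<'E'
from h import *
T=np.load('top0.npy');S=np.load('scene0.npy')
def pts(P,x0,x1,y0,y1,z0,z1):
    Q=P.reshape(-1,3);return Q[(Q[:,0]>x0)&(Q[:,0]<x1)&(Q[:,1]>y0)&(Q[:,1]<y1)&(Q[:,2]>z0)&(Q[:,2]<z1)]
for n,P in(('top',T),('scene',S)):
    for (nm,u,v) in [('cup',333,124),('handle',318,156),('ster',341,200),('tumb',391,184),('spoon',276,192),('lotion',425,211)]:
        if n=='top':print(nm,P[v,u].round(3))
    q=pts(P,.6,1.05,-.3,.25,.178,.215);print(n,'cupTop',len(q),q.min(0).round(3),q.max(0).round(3),cv2.minAreaRect(q[:,:2].astype(np.float32)))
    q=pts(P,.4,.72,-.2,.06,.09,.112);print(n,'sterTop',len(q),q.mean(0).round(3),cv2.minAreaRect(q[:,:2].astype(np.float32)))
im=cv2.imread('pics/top0.png')[80:230,250:450];cv2.imwrite('pics/tc.png',cv2.resize(im,None,fx=4,fy=4,interpolation=cv2.INTER_CUBIC))
E
```

```text
cup [ 0.748 -0.052  0.195]
handle [ 0.654 -0.006  0.083]
ster [ 0.498 -0.091  0.101]
tumb [ 0.567 -0.284  0.001]
spoon [0.525 0.146 0.004]
lotion [ 0.467 -0.379  0.132]
top cupTop 3575 [ 0.608 -0.199  0.178] [0.851 0.101 0.213] ((0.7287181615829468, -0.049262210726737976), (0.23976795375347137, 0.30086952447891235), 0.8498757481575012)
top sterTop 882 [ 0.51  -0.088  0.1  ] ((0.5561655759811401, -0.07509785890579224), (0.2120579481124878, 0.25350260734558105), 3.4047889709472656)
scene cupTop 3966 [ 0.61  -0.202  0.178] [0.85  0.104 0.209] ((0.7296648025512695, -0.04914996027946472), (0.24010813236236572, 0.30557751655578613), 0.28829362988471985)
scene sterTop 735 [ 0.511 -0.089  0.101] ((0.5804416537284851, -0.10515186190605164), (0.12354367226362228, 0.2766650915145874), 79.92171478271484)
```

View pics/tc.png

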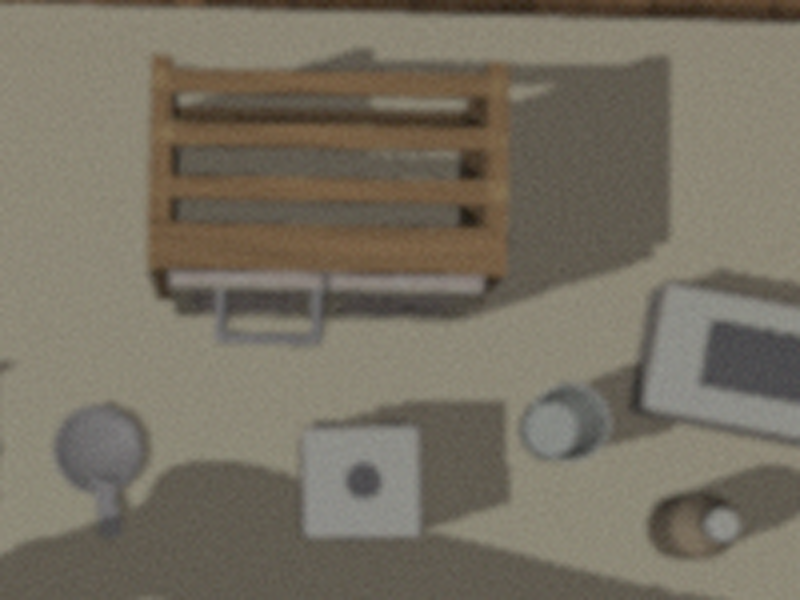

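Top crop: the bar runs from (218,335) to (322,340), with stand-offs up to the panel. The steriliser top spans (303,427) to (422,538). I'll check the handle and box positions in both clouds, then write a helper that works out the moves.

```bash
cat >> h.py <<'E'
def to(x,y,z,phi=None,s=None):
    """row from the current pose to world TCP x,y,z with jaw angle phi (deg, world)"""
    s=s or r.state();q=s['tool_rot'];p=s['tool_pos']
    from scipy.spatial.transform import Rotation as R
    M=R.from_quat(q).as_matrix();f=np.degrees(np.arctan2(M[1,1],M[0,1]))
    d=M.T@(np.array([x,y,z])-p);tw=0 if phi is None else (f-phi+180)%360-180
    print('now',p.round(4),'phi',round(f,1),'F',s['ft_force'].round(1),'t',round(s['clock'],2),'gap',round(s['finger_gap'],4),'-> row',d.round(4).tolist(),round(tw,1))
E
python3 - <<'E'
from h import *
T=np.load('top0.npy');S=np.load('scene0.npy')
def pts(P,x0,x1,y0,y1,z0,z1):
    Q=P.reshape(-1,3);return Q[(Q[:,0]>x0)&(Q[:,0]<x1)&(Q[:,1]>y0)&(Q[:,1]<y1)&(Q[:,2]>z0)&(Q[:,2]<z1)]
for P in(T,S):
    q=pts(P,.58,.63,-.1,.1,.15,.215);print('bar',len(q),q.min(0).round(3),q.max(0).round(3),np.median(q,0).round(3))
    q=pts(P,.44,.58,-.17,-.01,.09,.115);print('box',len(q),cv2.minAreaRect(q[:,:2].astype(np.float32)),np.median(q[:,2]))
    q=pts(P,.6,.9,-.3,.2,.19,.2);print('slats',cv2.minAreaRect(q[:,:2].astype(np.float32)),np.percentile(q,[1,99],0).round(3).tolist())
    q=pts(P,.45,.65,-.33,-.2,.03,.12);print('tumb',len(q),q.min(0).round(3),q.max(0).round(3))
to(.614,-.002,.28,0)
E
```

```text
bar 101 [ 0.608 -0.045  0.185] [0.628 0.042 0.203] [ 0.614 -0.002  0.195]
box 828 ((0.5003533363342285, -0.08977507054805756), (0.09570636600255966, 0.10323132574558258), 1.5501644611358643) 0.09949234003019947
slats ((0.7287142872810364, -0.04900626838207245), (0.23976795375347137, 0.3003576099872589), 0.8498757481575012) [[0.612, -0.196, 0.19], [0.841, 0.1, 0.2]]
tumb 209 [ 0.52  -0.305  0.03 ] [ 0.591 -0.235  0.111]
bar 101 [ 0.61  -0.047  0.192] [0.629 0.043 0.202] [ 0.617 -0.001  0.197]
box 708 ((0.5012592077255249, -0.09010331332683563), (0.10126131772994995, 0.10908739268779755), 1.9234368801116943) 0.10097865482049917
slats ((0.7296648025512695, -0.04914996027946472), (0.24010813236236572, 0.30557751655578613), 0.28829362988471985) [[0.614, -0.197, 0.191], [0.843, 0.1, 0.2]]
tumb 448 [ 0.523 -0.308  0.03 ] [ 0.592 -0.234  0.11 ]
now [0.2564 0.5968 0.2305] phi 66.8 F [ 0.2 -0.6  0.1] t 0.1 gap 0.0855 -> row [-0.5649, -0.4091, -0.0489] 66.8
```

Call:
send_rows(
  plan=[
    [-0.02,-0.02,-0.04,0],
    [-0.565,-0.409,-0.05,66.8],
    [-0.565,-0.409,-0.05,66.8],
    [-0.565,-0.409,-0.05,66.8],
    [-0.565,-0.409,-0.05,66.8],
    [-0.565,-0.409,-0.05,66.8],
    [-0.565,-0.409,-0.05,66.8],
    [-0.565,-0.409,-0.05,66.8],
  ],
  claw=0.032,
)

```text
clock: 0.77
tool_pos: [0.4169, 0.3233, 0.2721]
tool_rot: [0.6, 0.8, -0.0, -0.0]
ft_force: [1.6, 0.7, 0.8]
finger_gap: 0.0321
```

```bash
python3 -c "
from h import *
to(.615,-.002,.28,0)"
```

```text
now [0.4169 0.3233 0.2721] phi 16.3 F [1.6 0.7 0.8] t 0.77 gap 0.0321 -> row [-0.3677, 0.099, -0.008] 16.3
```

Call:
send_rows(
  plan=[
    [-0.365,0.099,0,16.3],
    [-0.365,0.099,0,16.3],
    [-0.365,0.099,0,16.3],
    [-0.365,0.099,0,16.3],
    [-0.365,0.099,0,16.3],
    [-0.365,0.099,0,16.3],
    [-0.365,0.099,0,16.3],
    [-0.365,0.099,0,16.3],
  ],
)

```text
clock: 1.43
tool_pos: [0.5926, 0.0402, 0.2722]
tool_rot: [0.705, 0.709, 0.0, -0.0]
ft_force: [0.3, 0.7, 0.2]
finger_gap: 0.0318
```

```bash
python3 -c "
from h import *
to(.615,-.002,.28,0)"
```

```text
now [0.5926 0.0402 0.2722] phi 0.3 F [0.3 0.7 0.2] t 1.43 gap 0.0318 -> row [-0.0423, 0.0222, -0.0078] 0.3
```

Call:
send_rows(
  plan=[
    [-0.03,0.015,0,0],
    [-0.03,0.015,0,0],
    [-0.03,0.015,0,0],
    [-0.03,0.015,0,0],
  ],
)

```text
clock: 1.77
tool_pos: [0.6069, 0.0125, 0.2717]
tool_rot: [0.705, 0.709, -0.0, -0.0]
ft_force: [-0.3, 0.4, 0.1]
finger_gap: 0.0319
```

```bash
python3 - <<'E'
from h import *
to(.615,-.002,.172,0)
im,P=cloud('scene');save('s1',cv2.resize(im[100:280,200:440],None,fx=3.3,fy=3.3,interpolation=cv2.INTER_CUBIC))
E
```

```text
now [0.6069 0.0125 0.2717] phi 0.3 F [-0.3  0.4  0.1] t 1.77 gap 0.0319 -> row [-0.0145, 0.0081, 0.0997] 0.3
```

View pics/s1.png

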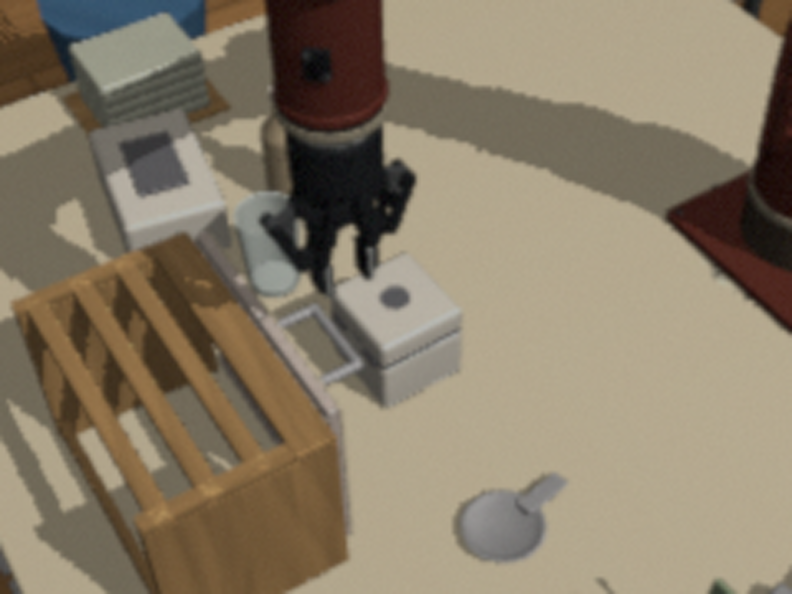

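The gripper is above and in front of the handle bar (bar around (330,340) in the crop), with the jaws straddling in the right direction. Next I move sideways and go down.

Call:
send_rows(
  plan=[
    [-0.0145,0.008,0,0.3],
    [-0.0145,0.008,0.03,0.3],
    [-0.0145,0.008,0.055,0.3],
    [-0.0145,0.008,0.075,0.3],
    [-0.0145,0.008,0.09,0.3],
    [-0.0145,0.008,0.1,0.3],
    [-0.0145,0.008,0.1,0.3],
  ],
)

```text
clock: 2.4
tool_pos: [0.6139, -0.0007, 0.1702]
tool_rot: [0.706, 0.708, -0.001, -0.001]
ft_force: [-1.0, 0.8, -0.4]
finger_gap: 0.0321
```

```bash
python3 - <<'E'
from h import *
to(.615,-.002,.172,0)
def arc(th0,ths,hx=.662,hy=.083):
    def h(t):
        d=np.array([-np.sin(t),-np.cos(t)]);n=np.array([-np.cos(t),np.sin(t)]);return np.array([hx,hy])+.085*d+.048*n
    f=-th0;X=np.array([-np.sin(f),np.cos(f)]);Y=np.array([np.cos(f),np.sin(f)])
    for t in ths:
        v=h(t)-h(th0);print(round(t,2),h(t).round(3),'row',[round(float(v@X),3),round(float(v@Y),3),0,round(np.degrees(t-th0),1)])
arc(0,np.arange(.0625,.51,.0625));arc(.5,np.arange(.5625,1.01,.0625));arc(1.,np.arange(1.0625,1.51,.0625))
E
```

```text
now [ 0.6139 -0.0007  0.1702] phi 0.1 F [-1.   0.8 -0.4] t 2.4 gap 0.0321 -> row [-0.0013, 0.0011, -0.0018] 0.1
0.06 [0.609 0.001] row [0.003, -0.005, 0, np.float64(3.6)]
0.12 [0.604 0.005] row [0.007, -0.01, 0, np.float64(7.2)]
0.19 [0.599 0.008] row [0.01, -0.015, 0, np.float64(10.7)]
0.25 [0.594 0.013] row [0.015, -0.02, 0, np.float64(14.3)]
0.31 [0.59  0.017] row [0.019, -0.024, 0, np.float64(17.9)]
0.38 [0.586 0.021] row [0.023, -0.028, 0, np.float64(21.5)]
0.44 [0.583 0.026] row [0.028, -0.031, 0, np.float64(25.1)]
0.5 [0.579 0.031] row [0.033, -0.035, 0, np.float64(28.6)]
0.56 [0.576 0.037] row [0.003, -0.005, 0, np.float64(3.6)]
0.62 [0.573 0.042] row [0.007, -0.01, 0, np.float64(7.2)]
0.69 [0.571 0.048] row [0.01, -0.015, 0, np.float64(10.7)]
0.75 [0.569 0.054] row [0.015, -0.02, 0, np.float64(14.3)]
0.81 [0.567 0.059] row [0.019, -0.024, 0, np.float64(17.9)]
0.88 [0.566 0.065] row [0.023, -0.028, 0, np.float64(21.5)]
0.94 [0.565 0.071] row [0.028, -0.031, 0, np.float64(25.1)]
1.0 [0.565 0.077] row [0.033, -0.035, 0, np.float64(28.6)]
1.06 [0.564 0.084] row [0.003, -0.005, 0, np.float64(3.6)]
1.12 [0.565 0.09 ] row [0.007, -0.01, 0, np.float64(7.2)]
1.19 [0.565 0.096] row [0.01, -0.015, 0, np.float64(10.7)]
1.25 [0.566 0.102] row [0.015, -0.02, 0, np.float64(14.3)]
1.31 [0.568 0.108] row [0.019, -0.024, 0, np.float64(17.9)]
1.38 [0.569 0.114] row [0.023, -0.028, 0, np.float64(21.5)]
1.44 [0.571 0.119] row [0.028, -0.031, 0, np.float64(25.1)]
1.5 [0.574 0.125] row [0.033, -0.035, 0, np.float64(28.6)]
```

Call:
send_rows(
  plan=[
    [0,0,0,0],
    [0.003,-0.005,0,3.6],
    [0.007,-0.01,0,7.2],
    [0.01,-0.015,0,10.7],
    [0.015,-0.02,0,14.3],
    [0.019,-0.024,0,17.9],
    [0.023,-0.028,0,21.5],
    [0.028,-0.031,0,25.1],
  ],
  claw=0.018,
)

```text
clock: 3.07
tool_pos: [0.5851, 0.0258, 0.1741]
tool_rot: [0.845, 0.535, 0.001, 0.001]
ft_force: [1.4, -1.2, 0.6]
finger_gap: 0.0184
```

```bash
python3 - <<'E'
from h import *
to(.579,.031,.172,-28.6)
im,P=cloud('top');save('t2',cv2.resize(im[80:230,250:450],None,fx=4,fy=4,interpolation=cv2.INTER_CUBIC))
E
```

```text
now [0.5851 0.0258 0.1741] phi -25.3 F [ 1.4 -1.2  0.6] t 3.07 gap 0.0184 -> row [0.0021, -0.0077, 0.0021] 3.3
```

View pics/t2.png

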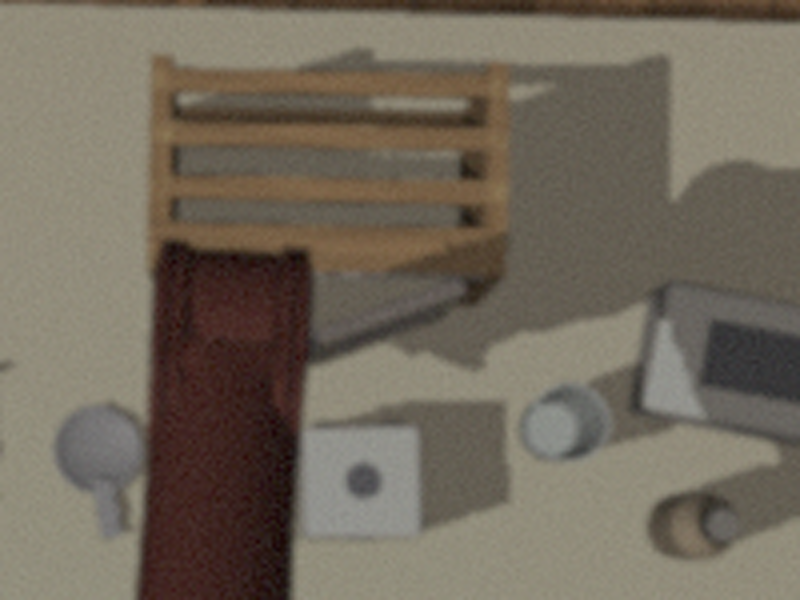

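The second panel now slants from (465,290) to (315,350), so the door is at about 0.38 rad and the hook is holding. Continue.

Call:
send_rows(
  plan=[
    [0.003,-0.005,0,3.6],
    [0.007,-0.01,0,7.2],
    [0.01,-0.015,0,10.7],
    [0.015,-0.02,0,14.3],
    [0.019,-0.024,0,17.9],
    [0.023,-0.028,0,21.5],
    [0.028,-0.031,0,25.1],
    [0.033,-0.035,0,28.6],
  ],
)

```text
clock: 3.78
tool_pos: [0.5676, 0.0704, 0.1737]
tool_rot: [0.95, 0.311, 0.001, 0.0]
ft_force: [2.5, -1.5, 0.4]
finger_gap: 0.0185
```

```bash
python3 -c "
from h import *
to(.565,.071,.172,-53.7)"
```

```text
now [0.5676 0.0704 0.1737] phi -53.8 F [ 2.5 -1.5  0.4] t 3.78 gap 0.0185 -> row [-0.0017, -0.002, 0.0017] -0.1
```

Call:
send_rows(
  plan=[
    [0.003,-0.005,0,3.6],
    [0.007,-0.01,0,7.2],
    [0.01,-0.015,0,10.7],
    [0.015,-0.02,0,14.3],
    [0.019,-0.024,0,17.9],
    [0.023,-0.028,0,21.5],
    [0.028,-0.031,0,25.1],
    [0.03,-0.034,0,27],
  ],
)

```text
clock: 4.45
tool_pos: [0.5717, 0.1162, 0.1736]
tool_rot: [0.997, 0.081, 0.001, -0.0]
ft_force: [2.4, -1.0, -0.3]
finger_gap: 0.0179
```

```bash
python3 - <<'E'
from h import *
to(.571,.120,.172,-83.1)
im,P=cloud('scene');save('s3',cv2.resize(im[100:280,200:440],None,fx=3.3,fy=3.3,interpolation=cv2.INTER_CUBIC))
E
```

```text
now [0.5717 0.1162 0.1736] phi -80.8 F [ 2.4 -1.  -0.3] t 4.45 gap 0.0179 -> row [-0.0001, -0.0039, 0.0016] 2.3
```

View pics/s3.png

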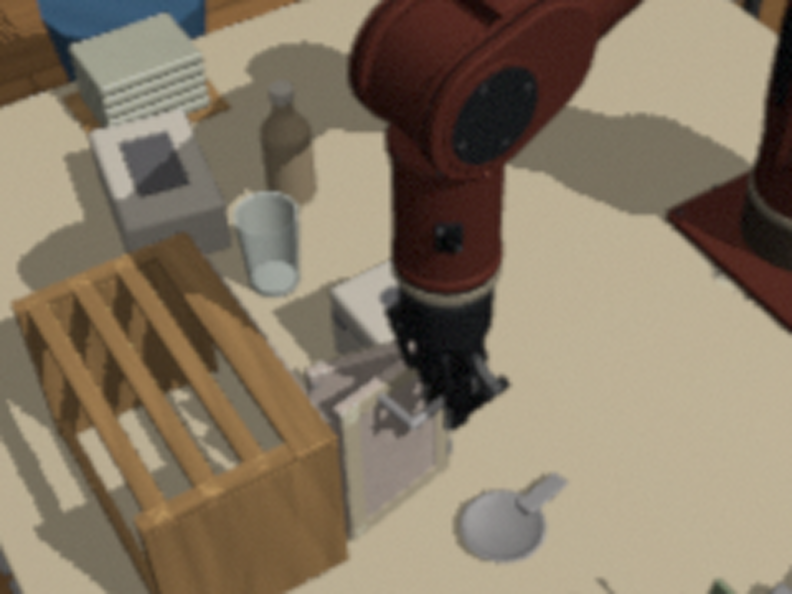

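The door is nearly folded: both panels stand out, and the bar is at (405,410) in the crop with the finger behind it. I'll pull a little further to the stop.

Call:
send_rows(
  plan=[
    [0.001,-0.004,0,1],
    [0.002,-0.008,0,2.3],
    [0.002,-0.011,0,2.3],
    [0.002,-0.011,0,2.3],
    [0.002,-0.011,0,2.3],
  ],
)

```text
clock: 4.92
tool_pos: [0.5721, 0.1235, 0.1732]
tool_rot: [0.998, 0.061, 0.001, 0.002]
ft_force: [3.2, -9.0, 0.6]
finger_gap: 0.0179
```

```bash
python3 - <<'E'
from h import *
to(.572,.120,.28,-83)
im,P=cloud('scene')
Q=P.reshape(-1,3);q=Q[(Q[:,0]<.655)&(Q[:,0]>.5)&(Q[:,1]>-.02)&(Q[:,1]<.13)&(Q[:,2]>.03)&(Q[:,2]<.16)]
# +y face of panel 1 (seen from scene cam at +y)
print(len(q));
for a in(.52,.54,.56,.58,.6,.62,.64):
    s=q[(q[:,0]>a)&(q[:,0]<a+.02)];print(a,len(s),np.percentile(s[:,1],[5,50,95]).round(3) if len(s) else '')
E
```

```text
now [0.5721 0.1235 0.1732] phi -83.1 F [ 3.2 -9.   0.6] t 4.92 gap 0.0179 -> row [-0.0003, 0.0038, -0.1068] -0.1
671
0.52 19 [0.069 0.073 0.075]
0.54 76 [0.071 0.074 0.076]
0.56 99 [0.074 0.076 0.078]
0.58 109 [0.076 0.078 0.08 ]
0.6 131 [0.079 0.081 0.083]
0.62 135 [0.081 0.083 0.085]
0.64 102 [0.085 0.087 0.089]
```

The panel's face slopes by 0.117 (about 1.45 rad), and −9 N shows it is against the stop, so the door is fully open. Next I centre on the bar, lift out and go behind the steriliser.

Call:
send_rows(
  plan=[
    [0,0.003,0,0],
    [0,0.005,0,0],
    [0,0.005,-0.03,0],
    [0,0.005,-0.065,0],
    [0,0.005,-0.09,0],
    [0,0.005,-0.09,0],
  ],
)

```text
clock: 5.47
tool_pos: [0.5736, 0.1223, 0.2678]
tool_rot: [0.998, 0.062, 0.003, -0.002]
ft_force: [0.9, -0.6, 0.8]
finger_gap: 0.0181
```

```bash
python3 -c "
from h import *
to(.422,-.09,.26,-90)"
```

```text
now [0.5736 0.1223 0.2678] phi -82.9 F [ 0.9 -0.6  0.8] t 5.47 gap 0.0181 -> row [-0.1766, 0.192, 0.0061] 7.1
```

Call:
send_rows(
  plan=[
    [-0.177,0.192,0,6],
    [-0.177,0.192,0,6],
    [-0.177,0.192,0,6],
    [-0.177,0.192,0,6],
    [-0.177,0.192,0,6],
    [-0.177,0.192,0,6],
    [-0.177,0.192,0,6],
    [-0.177,0.192,0,6],
  ],
  claw=0.05,
)

```text
clock: 6.13
tool_pos: [0.4176, -0.0929, 0.2624]
tool_rot: [1.0, 0.007, 0.001, -0.002]
ft_force: [-0.3, 0.2, -0.8]
finger_gap: 0.0498
```

```bash
python3 -c "
from h import *
to(.422,-.09,.035,-88.5)"
```

```text
now [ 0.4176 -0.0929  0.2624] phi -89.2 F [-0.3  0.2 -0.8] t 6.13 gap 0.0498 -> row [0.0041, -0.002, 0.2274] -0.7
```

Call:
send_rows(
  plan=[
    [0.002,-0.002,0.04,0],
    [0.002,-0.002,0.08,0],
    [0.002,-0.002,0.12,0],
    [0.002,-0.002,0.155,0],
    [0.002,-0.002,0.185,0],
    [0.002,-0.002,0.21,0],
    [0.002,-0.002,0.22,0],
    [0.002,-0.002,0.222,0],
  ],
)

```text
clock: 6.8
tool_pos: [0.4199, -0.0881, 0.0381]
tool_rot: [1.0, 0.01, -0.002, 0.002]
ft_force: [-0.8, 0.2, 0.6]
finger_gap: 0.05
```

```bash
python3 -c "
from h import *
to(.609,-.09,.04,-89)"
```

```text
now [ 0.4199 -0.0881  0.0381] phi -88.9 F [-0.8  0.2  0.6] t 6.8 gap 0.05 -> row [0.1891, 0.0055, -0.0026] 0.1
```

Call:
send_rows(
  plan=[
    [0.01,0,0,0],
    [0.02,0,0,0],
    [0.03,0,0,0],
    [0.04,0,0,0],
    [0.05,0,0,0],
    [0.06,0,0,0],
    [0.07,0,0,0],
    [0.08,0,0,0],
  ],
)

```text
clock: 7.47
tool_pos: [0.5009, -0.0862, 0.0404]
tool_rot: [1.0, 0.009, -0.001, -0.0]
ft_force: [-5.0, -0.9, 0.2]
finger_gap: 0.0501
```

```bash
python3 - <<'E'
from h import *
to(.609,-.09,.04,-89)
for n in('top','scene'):
    im,P=cloud(n);save(n+'p1',cv2.resize(im[80:230,250:450] if n=='top' else im[100:280,200:440],None,fx=3.3,fy=3.3,interpolation=cv2.INTER_CUBIC))
    Q=P.reshape(-1,3);q=Q[(Q[:,0]<.72)&(Q[:,0]>.5)&(Q[:,1]>-.2)&(Q[:,1]<-.025)&(Q[:,2]>.092)&(Q[:,2]<.107)]
    print(len(q),cv2.minAreaRect(q[:,:2].astype(np.float32)),np.percentile(q,[2,98],0).round(3))
E
```

```text
now [ 0.5009 -0.0862  0.0404] phi -88.9 F [-5.  -0.9  0.2] t 7.47 gap 0.0501 -> row [0.108, 0.0059, 0.0002] 0.1
373 ((0.600336492061615, -0.11018674820661545), (0.0867886170744896, 0.2134045660495758), 28.934717178344727) [[ 0.529 -0.139  0.093]
 [ 0.612 -0.036  0.106]]
771 ((0.6044145822525024, -0.1017787754535675), (0.12516666948795319, 0.2352059930562973), 77.55280303955078) [[ 0.512 -0.165  0.093]
 [ 0.659 -0.037  0.106]]
```

View pics/scenep1.png

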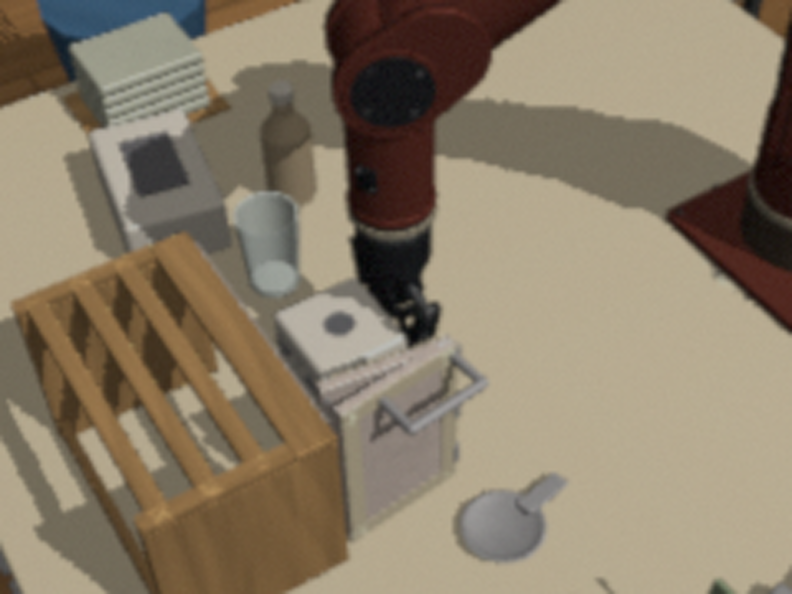

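The box is upright and sliding square: it spans y −0.139 to −0.036, with its front at 0.612 and a 5 N push. The bar now stands at (435,395) in the crop with the panels folded. Continue pushing.

Call:
send_rows(
  plan=[
    [0.013,0,0,0],
    [0.026,0,0,0],
    [0.039,0,0,0],
    [0.052,0,0,0],
    [0.065,0,0,0],
    [0.078,0,0,0],
    [0.09,0,0,0],
    [0.1,0,0,0],
  ],
)

```text
clock: 8.23
tool_pos: [0.6008, -0.0847, 0.0405]
tool_rot: [1.0, 0.009, -0.001, -0.0]
ft_force: [-5.1, -0.6, 0.1]
finger_gap: 0.05
```

```bash
python3 - <<'E'
from h import *
to(.535,-.088,.05,0)
im,P=cloud('scene')
Q=P.reshape(-1,3);q=Q[(Q[:,0]<.75)&(Q[:,0]>.6)&(Q[:,1]>-.16)&(Q[:,1]<.0)&(Q[:,2]>.092)&(Q[:,2]<.107)]
print(len(q),np.percentile(q,[2,98],0).round(3))
E
```

```text
now [ 0.6008 -0.0847  0.0405] phi -89.0 F [-5.1 -0.6  0.1] t 8.23 gap 0.05 -> row [-0.0659, 0.0021, -0.0094] -89.0
327 [[ 0.613 -0.136  0.095]
 [ 0.705 -0.036  0.105]]
```

Call:
send_rows(
  plan=[
    [-0.03,0.002,0,0],
    [-0.06,0.002,-0.005,0],
    [-0.08,0.002,-0.01,-7],
    [-0.08,0.002,-0.01,-14],
    [-0.08,0.002,-0.01,-21],
    [-0.08,0.002,-0.01,-28],
    [-0.08,0.002,-0.01,-35],
    [-0.08,0.002,-0.01,-42],
  ],
  claw=0.085,
)

```text
clock: 8.95
tool_pos: [0.5213, -0.0882, 0.051]
tool_rot: [0.929, 0.37, 0.001, 0.0]
ft_force: [0.2, -0.4, -0.4]
finger_gap: 0.0849
```

Call:
send_rows(
  plan=[
    [0,0,0,-7],
    [0,0,0,-14],
    [0,0,0,-21],
    [0,0,0,-28],
    [0,0,0,-35],
    [0,0,0,-42],
    [0,0,0,-47],
    [0,0,0,-47],
  ],
)

```text
clock: 9.62
tool_pos: [0.5213, -0.0884, 0.051]
tool_rot: [0.705, 0.709, 0.001, 0.001]
ft_force: [-1.0, -0.3, 1.0]
finger_gap: 0.0851
```

```bash
python3 - <<'E'
from h import *
to(.624,-.088,.05,0)
im,P=cloud('scene');save('s5',cv2.resize(im[80:300,180:420],None,fx=2.7,fy=2.7,interpolation=cv2.INTER_CUBIC))
E
```

```text
now [ 0.5213 -0.0884  0.051 ] phi 0.3 F [-1.  -0.3  1. ] t 9.62 gap 0.0851 -> row [-0.0001, 0.1027, 0.0012] 0.3
```

View pics/s5.png

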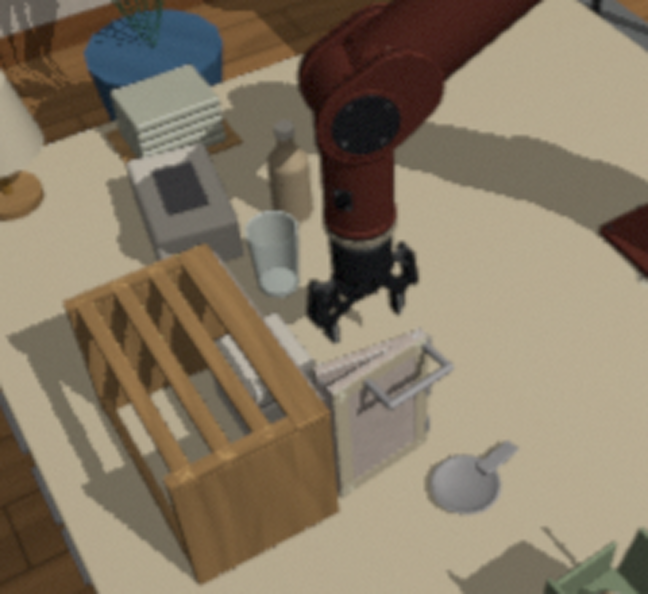

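The front knuckle and finger point into the cupboard at (325,300), and the box sits partly inside. Now the final push with the open front finger.

Call:
send_rows(
  plan=[
    [0,0.015,0,0.3],
    [0,0.03,0,0.3],
    [0,0.042,0,0.3],
    [0,0.054,0,0.3],
    [0,0.064,0,0.3],
    [0,0.074,0,0.3],
    [0,0.083,0,0.3],
    [0,0.09,0,0.3],
  ],
)

```text
clock: 10.33
tool_pos: [0.6105, -0.0886, 0.0504]
tool_rot: [0.71, 0.704, -0.001, -0.001]
ft_force: [-8.5, 0.2, 6.5]
finger_gap: 0.0853
```

```bash
python3 - <<'E'
from h import *
to(.624,-.088,.05,0)
for n in('top','scene'):
    im,P=cloud(n)
    Q=P.reshape(-1,3);q=Q[(Q[:,0]<.84)&(Q[:,0]>.67)&(Q[:,1]>-.165)&(Q[:,1]<.0)&(Q[:,2]>.092)&(Q[:,2]<.107)]
    print(len(q),np.percentile(q,[2,98],0).round(3) if len(q) else '')
E
```

```text
now [ 0.6105 -0.0886  0.0504] phi -0.5 F [-8.5  0.2  6.5] t 10.33 gap 0.0853 -> row [0.0007, 0.0135, 0.0004] -0.5
165 [[ 0.672 -0.139  0.093]
 [ 0.746 -0.036  0.106]]
381 [[ 0.687 -0.136  0.093]
 [ 0.755 -0.036  0.105]]
```

Call:
send_rows(
  plan=[
    [0,0.003,0,0],
    [0,0.006,0,0],
    [0,0.009,0,0],
    [0,0.011,0,0],
  ],
)

```text
clock: 10.77
tool_pos: [0.6209, -0.0888, 0.0504]
tool_rot: [0.71, 0.705, -0.001, -0.001]
ft_force: [-8.9, -0.5, 5.0]
finger_gap: 0.0853
```

```bash
python3 - <<'E'
from h import *
to(.624,-.088,.05,0)
for n in('top','scene'):
    im,P=cloud(n)
    if n=='scene':save('s6',cv2.resize(im[130:280,190:340],None,fx=4,fy=4,interpolation=cv2.INTER_CUBIC))
    Q=P.reshape(-1,3);q=Q[(Q[:,0]<.84)&(Q[:,0]>.67)&(Q[:,1]>-.165)&(Q[:,1]<.0)&(Q[:,2]>.092)&(Q[:,2]<.107)]
    print(len(q),np.percentile(q,[0,2,98,100],0).round(3))
E
```

```text
now [ 0.6209 -0.0888  0.0504] phi -0.4 F [-8.9 -0.5  5. ] t 10.77 gap 0.0853 -> row [0.0008, 0.0031, 0.0004] -0.4
173 [[ 0.678 -0.139  0.092]
 [ 0.699 -0.139  0.093]
 [ 0.775 -0.036  0.104]
 [ 0.776 -0.036  0.106]]
371 [[ 0.683 -0.141  0.092]
 [ 0.687 -0.137  0.093]
 [ 0.755 -0.037  0.105]
 [ 0.778 -0.035  0.106]]
```

View pics/s6.png

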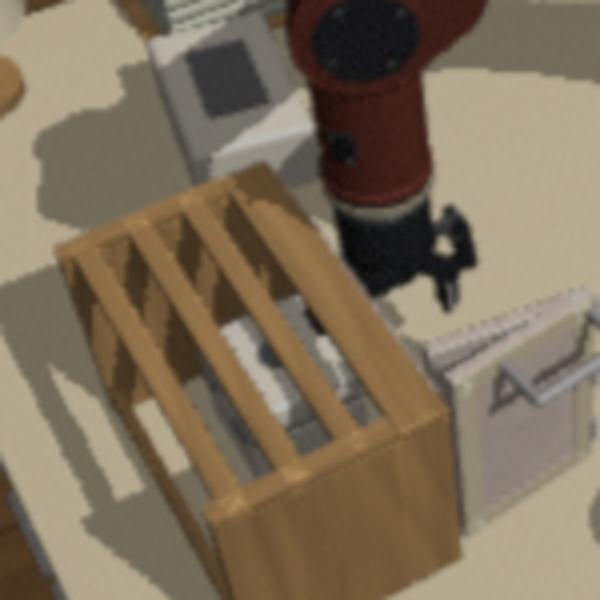

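The box is inside: it shows through the slats at (275,350), with its front edge at x≈0.777, so its centre is about −0.033 in the cupboard frame. I'll nudge it 2 mm further, hold, and back off.

Call:
send_rows(
  plan=[
    [0,0.002,0,0],
    [0,0.003,0,0],
    [0,0.003,0,0],
    [0,-0.02,0,0],
    [0,-0.05,0,0],
    [0,-0.09,0,0],
    [0,-0.1,-0.03,0],
    [0,-0.1,-0.07,0],
  ],
)

```text
clock: 11.53
tool_pos: [0.5153, -0.088, 0.1171]
tool_rot: [0.71, 0.704, -0.003, -0.004]
ft_force: [1.7, 0.6, 1.0]
finger_gap: 0.085
```

Call:
send_rows(
  plan=[
    [0,0,-0.04,0],
    [0,0,-0.08,0],
    [0,0,-0.12,0],
    [0,0,-0.155,0],
    [0,0,-0.155,0],
  ],
  claw=0.03,
)

```text
clock: 11.95
tool_pos: [0.5248, -0.0888, 0.2825]
tool_rot: [0.71, 0.705, 0.004, 0.003]
ft_force: [1.6, 0.2, -0.4]
finger_gap: 0.0301
```

```bash
python3 - <<'E'
from h import *
to(.571,.1205,.28,-83)
for n in('top','scene'):
    im,P=cloud(n)
    Q=P.reshape(-1,3);q=Q[(Q[:,0]<.84)&(Q[:,0]>.65)&(Q[:,1]>-.165)&(Q[:,1]<.0)&(Q[:,2]>.092)&(Q[:,2]<.107)]
    print(len(q),np.percentile(q,[0,2,98,100],0).round(3).tolist())
    q=Q[(Q[:,0]<.63)&(Q[:,0]>.5)&(Q[:,1]>.09)&(Q[:,1]<.15)&(Q[:,2]>.185)&(Q[:,2]<.203)];print('bar',len(q),np.percentile(q,[0,50,100],0).round(3).tolist())
E
```

```text
now [ 0.5248 -0.0888  0.2825] phi -0.4 F [ 1.6  0.2 -0.4] t 11.95 gap 0.0301 -> row [0.2096, 0.0447, 0.0033] 82.6
252 [[0.679, -0.139, 0.092], [0.679, -0.138, 0.093], [0.779, -0.036, 0.106], [0.779, -0.035, 0.107]]
bar 126 [[0.526, 0.091, 0.189], [0.574, 0.116, 0.196], [0.617, 0.128, 0.202]]
403 [[0.684, -0.14, 0.092], [0.687, -0.137, 0.094], [0.78, -0.037, 0.105], [0.781, -0.034, 0.107]]
bar 155 [[0.527, 0.09, 0.189], [0.579, 0.118, 0.197], [0.619, 0.128, 0.202]]
```

Call:
send_rows(
  plan=[
    [0.035,0.007,0,7],
    [0.07,0.015,0,14],
    [0.105,0.022,0,21],
    [0.14,0.03,0,28],
    [0.17,0.036,0,35],
    [0.19,0.041,0,42],
    [0.205,0.044,0,49],
    [0.21,0.045,0,56],
  ],
)

```text
clock: 12.72
tool_pos: [0.5673, 0.125, 0.2729]
tool_rot: [0.958, 0.288, -0.002, -0.0]
ft_force: [0.1, 0.2, 0.0]
finger_gap: 0.0301
```

```bash
python3 -c "
from h import *
to(.571,.1205,.28,-83)"
```

```text
now [0.5673 0.125  0.2729] phi -56.5 F [0.1 0.2 0. ] t 12.72 gap 0.0301 -> row [0.0005, 0.0058, -0.0071] 26.5
```

Call:
send_rows(
  plan=[
    [0,0.006,0,7],
    [0,0.006,0,14],
    [0,0.006,0,21],
    [0,0.006,0,26.5],
    [0,0.006,0,26.5],
  ],
)

```text
clock: 13.13
tool_pos: [0.5707, 0.1165, 0.2735]
tool_rot: [0.998, 0.06, -0.001, 0.0]
ft_force: [-0.3, 0.2, -0.1]
finger_gap: 0.03
```

```bash
python3 -c "
from h import *
to(.571,.1205,.172,-83)"
```

```text
now [0.5707 0.1165 0.2735] phi -83.1 F [-0.3  0.2 -0.1] t 13.13 gap 0.03 -> row [0.001, -0.0041, 0.1015] -0.1
```

Call:
send_rows(
  plan=[
    [0.001,-0.004,0.02,0],
    [0.001,-0.004,0.045,0],
    [0.001,-0.004,0.07,0],
    [0.001,-0.004,0.09,0],
    [0.001,-0.004,0.1,0],
    [0.001,-0.004,0.1,0],
  ],
)

```text
clock: 13.63
tool_pos: [0.5702, 0.1203, 0.1723]
tool_rot: [0.998, 0.064, -0.002, 0.001]
ft_force: [0.2, 0.3, -0.1]
finger_gap: 0.03
```

```bash
python3 - <<'E'
from h import *
to(.571,.1205,.172,-83)
hx,hy=.662,.083
def h(t):
    d=np.array([-np.sin(t),-np.cos(t)]);n=np.array([-np.cos(t),np.sin(t)]);return np.array([hx,hy])+.085*d+.048*n
f=-1.45;X=np.array([-np.sin(f),np.cos(f)]);Y=np.array([np.cos(f),np.sin(f)])
for k in range(1,9):
    v=h(1.45-k*.0625)-h(1.45);print([round(float(v@X),3),round(float(v@Y),3),0,round(float(-np.degrees(k*.0625)),1)])
E
```

```text
now [0.5702 0.1203 0.1723] phi -82.7 F [ 0.2  0.3 -0.1] t 13.63 gap 0.03 -> row [0.0008, -0.0001, 0.0003] 0.3
[-0.003, 0.005, 0, -3.6]
[-0.005, 0.011, 0, -7.2]
[-0.007, 0.017, 0, -10.7]
[-0.009, 0.023, 0, -14.3]
[-0.011, 0.028, 0, -17.9]
[-0.012, 0.034, 0, -21.5]
[-0.012, 0.041, 0, -25.1]
[-0.013, 0.047, 0, -28.6]
```

Call:
send_rows(
  plan=[
    [0,0,0,0],
    [-0.003,0.005,0,-3.6],
    [-0.005,0.011,0,-7.2],
    [-0.007,0.017,0,-10.7],
    [-0.009,0.023,0,-14.3],
    [-0.011,0.028,0,-17.9],
    [-0.012,0.034,0,-21.5],
    [-0.012,0.041,0,-25.1],
  ],
  claw=0.018,
)

```text
clock: 14.3
tool_pos: [0.5652, 0.0791, 0.1767]
tool_rot: [0.96, 0.281, 0.0, -0.001]
ft_force: [-2.9, 0.7, 0.2]
finger_gap: 0.0179
```

```bash
python3 - <<'E'
from h import *
t=1.45-.4375
print(np.array([.662-.085*np.sin(t)-.048*np.cos(t),.083-.085*np.cos(t)+.048*np.sin(t)]).round(4))
to(.565,.0785,.172,-58)
E
```

```text
[0.5645 0.0787]
now [0.5652 0.0791 0.1767] phi -57.4 F [-2.9  0.7  0.2] t 14.3 gap 0.0179 -> row [-0.0005, 0.0004, 0.0047] 0.6
```

Call:
send_rows(
  plan=[
    [-0.003,0.005,0.004,-3.6],
    [-0.005,0.011,0.004,-7.2],
    [-0.007,0.017,0.004,-10.7],
    [-0.009,0.023,0.004,-14.3],
    [-0.011,0.028,0.004,-17.9],
    [-0.012,0.034,0.004,-21.5],
    [-0.012,0.041,0.004,-25.1],
    [-0.013,0.047,0.004,-28.6],
  ],
)

```text
clock: 14.97
tool_pos: [0.58, 0.0317, 0.1728]
tool_rot: [0.861, 0.509, 0.001, 0.0]
ft_force: [-0.4, 1.8, 0.0]
finger_gap: 0.0179
```

```bash
python3 - <<'E'
from h import *
to(.579,.032,.172,-29.4)
E
```

```text
now [0.58   0.0317 0.1728] phi -28.9 F [-0.4  1.8  0. ] t 14.97 gap 0.0179 -> row [-0.0003, -0.001, 0.0008] 0.5
```

Call:
send_rows(
  plan=[
    [-0.003,0.005,0,-3.6],
    [-0.005,0.011,0,-7.2],
    [-0.007,0.017,0,-10.7],
    [-0.009,0.023,0,-14.3],
    [-0.011,0.028,0,-17.9],
    [-0.012,0.034,0,-21.5],
    [-0.012,0.041,0,-25.1],
    [-0.013,0.047,0,-28.6],
  ],
)

```text
clock: 15.63
tool_pos: [0.615, -0.0027, 0.1729]
tool_rot: [0.709, 0.705, 0.001, 0.0]
ft_force: [-0.8, 0.7, -0.5]
finger_gap: 0.0182
```

```bash
python3 - <<'E'
from h import *
to(.614,-.002,.172,0)
im,P=cloud('scene')
for a in np.arange(-.2,.1,.03):
    Q=P.reshape(-1,3);s=Q[(Q[:,0]<.665)&(Q[:,0]>.58)&(Q[:,1]>a)&(Q[:,1]<a+.03)&(Q[:,2]>.198)&(Q[:,2]<.209)];print(round(a,2),len(s),np.median(s[:,0]).round(3) if len(s) else '')
E
```

```text
now [ 0.615  -0.0027  0.1729] phi -0.3 F [-0.8  0.7 -0.5] t 15.63 gap 0.0182 -> row [0.0007, -0.001, 0.0009] -0.3
-0.2 8 0.66
-0.17 20 0.659
-0.14 29 0.66
-0.11 35 0.658
-0.08 20 0.661
-0.05 27 0.661
-0.02 73 0.638
0.01 57 0.655
0.04 42 0.658
0.07 15 0.661
0.1 0
```

Nearly shut. I'll press on to the stop.

Call:
send_rows(
  plan=[
    [0,0.002,0,0],
    [0,0.004,0,0],
    [0,0.006,0,0],
    [0,0.007,0,0],
    [0,0.007,0,0],
  ],
)

```text
clock: 16.1
tool_pos: [0.6179, -0.0028, 0.1719]
tool_rot: [0.711, 0.703, -0.002, -0.003]
ft_force: [-20.1, -2.0, 14.3]
finger_gap: 0.018
```

Call:
send_rows(
  plan=[
    [0,-0.004,0,0],
    [0,-0.007,0,0],
    [0,-0.007,0,0],
  ],
  claw=0.026,
)

```text
clock: 16.35
tool_pos: [0.6141, -0.0019, 0.1717]
tool_rot: [0.71, 0.704, 0.0, 0.0]
ft_force: [-0.8, 1.0, -0.2]
finger_gap: 0.0259
```

Call:
send_rows(
  plan=[
    [0,0,-0.015,0],
    [0,0,-0.035,0],
    [0,0,-0.06,0],
    [0,0,-0.09,0],
    [0,0,-0.12,0],
    [0,-0.04,-0.13,0],
    [0,-0.08,-0.13,0],
    [0,-0.1,-0.13,0],
  ],
)

```text
clock: 17.02
tool_pos: [0.5122, -0.0019, 0.3022]
tool_rot: [0.71, 0.704, 0.001, 0.0]
ft_force: [0.8, -0.2, -0.4]
finger_gap: 0.0261
```

Call:
send_rows(
  plan=[
    [0.04,0,0,0],
    [0.08,0,0,0],
    [0.12,0,0,0],
    [0.16,0,0,0],
    [0.2,0,0,0],
    [0.22,0,0,0],
    [0.23,0,0,0],
    [0.23,0,0,0],
  ],
)

```text
clock: 17.68
tool_pos: [0.5156, 0.2312, 0.3009]
tool_rot: [0.709, 0.705, -0.0, -0.0]
ft_force: [-0.8, -0.9, -0.5]
finger_gap: 0.0258
```

```bash
python3 - <<'E'
from h import *
to(.614,-.002,.3,0)
T0=np.load('top0.npy')
for n in('top','scene'):
    im,P=cloud(n);Q=P.reshape(-1,3)
    if n=='top':save('t9',cv2.resize(im[60:260,110:530],None,fx=1.9,fy=1.9))
    q=Q[(Q[:,0]<.84)&(Q[:,0]>.65)&(Q[:,1]>-.165)&(Q[:,1]<.0)&(Q[:,2]>.092)&(Q[:,2]<.107)];print(n,len(q),np.percentile(q,[1,99],0).round(3).tolist())
    q=Q[(Q[:,0]<.63)&(Q[:,0]>.58)&(Q[:,1]>-.1)&(Q[:,1]<.1)&(Q[:,2]>.185)&(Q[:,2]<.203)];b=q[q[:,0]<.622]
    print('bar',len(q),np.percentile(q,[0,50,100],0).round(3).tolist(),'slope',np.polyfit(b[:,1],b[:,0],1).round(4))
    q=Q[(Q[:,0]<.667)&(Q[:,0]>.64)&(Q[:,1]>-.19)&(Q[:,1]<.08)&(Q[:,2]>.198)&(Q[:,2]<.209)];print('panel',[np.median(q[(q[:,1]>a)&(q[:,1]<a+.06),0]).round(4) for a in(-.17,-.11,-.05,.01)])
E
```

```text
now [0.5156 0.2312 0.3009] phi -0.3 F [-0.8 -0.9 -0.5] t 17.68 gap 0.0258 -> row [-0.2327, 0.0995, 0.0009] -0.3
top 258 [[0.654, -0.156, 0.092], [0.779, -0.012, 0.107]]
bar 103 [[0.608, -0.045, 0.187], [0.613, -0.002, 0.196], [0.63, 0.042, 0.203]] slope [-0.0048  0.6131]
panel [np.float64(0.6591), np.float64(0.6593), np.float64(0.659), np.float64(0.6586)]
scene 403 [[0.686, -0.136, 0.093], [0.781, -0.036, 0.106]]
bar 101 [[0.609, -0.047, 0.191], [0.617, -0.001, 0.197], [0.63, 0.042, 0.202]] slope [-0.0036  0.6154]
panel [np.float64(0.6614), np.float64(0.661), np.float64(0.6604), np.float64(0.6605)]
```

View pics/t9.png

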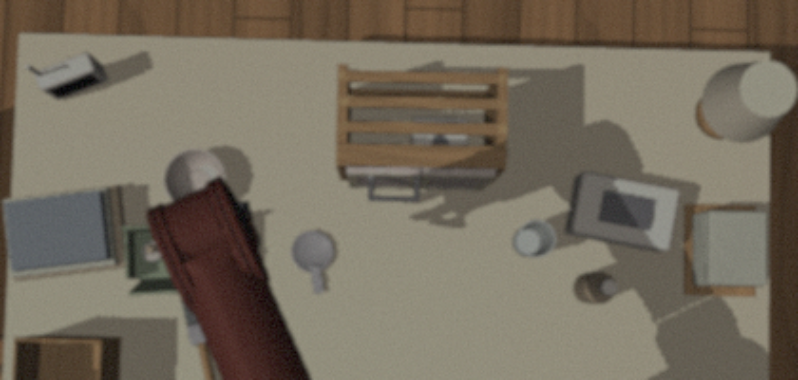

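The door is shut: the bar slope is about −0.004 rad and it's back where it started. The box is inside behind it (x 0.68–0.78), the bystanders look unmoved, and the arm is clear at z = 0.30. I'm handing in.

```bash
python3 -c "
from h import *
print(np.abs(r.state()['dq']).max()); print(r.close_job())"
```

```text
0.018354627642559962
the job is handed in; nothing more can be done
None
```

The steriliser is in the cupboard and the door is shut. I handed the job in at about 17.8 s of the 72 s; the hand-in gave no verdict.

**What I did**
- **Opening:** I hooked the fingers over the handle bar and drew the door round its arc to the stop. The panel measured about 1.45 rad, with 9 N at the stop.
- **Pushing in:** I pushed the steriliser straight in with both fingers, at about 5 N. The gripper's body would have met the top slats, so I finished with the front finger of the fully open jaws, at about 9 N.
- **Closing:** I went back to the handle and swung the door shut until it stopped, at about 20 N, then lifted clear.

**Last checks**
- **Steriliser:** its centre is at cupboard x ≈ −0.030 m (limit −0.042) and y ≈ −0.04 m. Its top is level at about 100 mm, so it stands upright.
- **Door:** it is shut to within about 0.005 rad, with the bar back at its starting position.
- **Bystanders:** those visible in the last top view looked unmoved. The arm partly hid the tilt bin, bowl and hair brush, and I judged this by eye without measuring any of them.
- **Arm:** it is clear of everything, at z = 0.30 m.

One top-view reading of the steriliser's extent was wider than the box (x from 0.654 m, y −0.156 to −0.012 m). I took it as stray points on the closed door, because the scene view gave consistent values.

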